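# Dial the lockout padlock open and take it off the bench isolator

### The job

The repair is finished, so take the combination padlock off the bench isolator: turn its dial clockwise until the white line stands at the third click past the index mark, then back anticlockwise to the first click short of the mark, and pull the lock so that its shackle draws fully open. Unhook the lock from the isolator's two locking eyes and finish holding it up for inspection, open, level with its dial upwards and still, about 10 cm clear above the isolator's cover: do not put it down or let go. Leave the isolator's lever at off and the other things on the bench where they are.

Things in the scene. Friction and masses are not known exactly. Their poses are not given: they have to be found in the camera images.
- isolator: Grey steel bench isolator (switch box), screwed down: 210 x 200 mm (its x, y), flat cover 70 mm above the bench. Origin: centre of its underside, z up. On the cover: a black lever and, right of it, two locking eyes that carry the padlock. Lever hub: radius 18 mm, 24 mm high above the cover, at x -2, y +50 mm; grip end from there to y = 102 mm; arm 8 mm thick to its eye at y = -3 mm.
- eyes (a point): Middle of the two eyes' holes, 12 mm above the cover. The eyes are upright steel plates across the isolator's x axis, 24 mm wide (y) and up to 24 mm above the cover, 0.7 mm apart (8.7 mm together in x), with 14 mm holes. The nearer one (-x side, 3 mm thick) is part of the lever, the farther (5 mm) is fixed; a foot 3 mm thick lies from it along the cover 26 mm towards +x.
- cover (a point): Middle of the isolator's flat cover, on its surface.
- lever (a joint): Isolator lever about its upright hub, rad: 0 = off (start, and a stop), grows to 1.5 = on as its eye swings to the isolator's -x. Stiff: 0.35 N m.
- lock: Combination padlock, 0.3 to 0.45 kg, loose on its back on the cover, one shackle leg through both eyes. Round steel case, diameter 52 mm, 24 mm thick. Origin: centre of the underside; z up through the dial; x to the shackle's bow, within 0.03 rad of the isolator's x. Free to shift a few mm in y and several mm in x. With its knob held, the eyes let the case turn about 0.1 rad at most.
- lock_grip (a point): Centre of the lock's case, 12 mm above its underside. Across the lock's y the case is 52 mm wide and can be gripped from above, beside the dial.
- dial_grip (a point): On the dial's axis, 34.5 mm above the lock's underside. Dial: flange of radius 20 mm from 24 to 27 mm above the lock's underside, knurled knob of 30 mm diameter from 27 to 42 mm. A white line runs from its centre to its edge.
- line_end (a point): Outer end of the dial's white line, on the flange, 19.5 mm from the axis.
- index (a point): Index mark: the broad one of 12 engraved ticks (one per click) round the case's top rim, 22.5 mm from the axis on the lock's +x side, nearest the bow.
- dial (a joint): Dial angle in the case, rad, growing clockwise seen from above, endless; 0 = white line at the index mark. A detent clicks at every multiple of 0.5236 (12 a turn), 0.04 N m to pass; let go, the dial settles on the nearest click. Third click past the mark = 1.571, first click short of it = -0.524. Starts between -1.05 and 0.53. Do not pull the lock while dialling: it binds.
- shackle (a joint): How far the shackle is drawn out of the case to the lock's +x, m: 0 = shut (up to 0.0025 play while latched), 0.022 = fully open, a stop. Slides only; 5 N of friction keeps it where it is. It is freed once both positions were dialled, clockwise then anticlockwise, and the dial rests within 0.1 rad of the second. Move the case away from the eyes (lock's -x): the bow catches on the fixed eye.
- bow (a point): Middle of the shackle's bow: 7 mm round bar, 52 mm from the lock's axis when shut, 12 mm above the case's underside; inside of the bow at 49 mm. Legs along x at lock y = +12.5 mm (through the eyes) and -12.5 mm.
- toe (a point): Free end of the leg through the eyes, lock y = +12.5 mm: shut at lock x = 17 mm (6 mm inside the case), fully open at 39 mm, 13 mm clear of the case. To unhook, move the opened lock to +x until the case touches the nearer eye (about 35 mm after drawing): both eyes then stand in this gap and the lock lifts straight up.
- lock_top (a point): Centre of the case's top face, under the dial, 24 mm above its underside. Behaviour of the hidden works: turning clockwise carries a second wheel along, turning back leaves it there. Past the first position by 0.3 rad or more, the lock will not open: then turn 13 clicks or more anticlockwise beyond it and dial afresh.
- screwdriver: Bystander: screwdriver, 190 mm long, lying by the isolator's right (-y) side.
- tester: Bystander: grey hand-held tester, 150 x 75 x 35 mm, by the isolator's left (+y) side.
- tin: Bystander: open square aluminium tin with screws, 56 x 56 x 18 mm, on the far left corner of the isolator's cover (+x, +y), at least 8 mm to the left of the shackle.
Mind the look-alikes: they are no part of the job. Of the things that look like the lock, the smallest one is meant.

How it is judged:
By the outcome, as a careful person would: the job done as asked, in the order asked, and still so for the second after the job is handed in, while the arm keeps its last pose, push and grip.
It also fails if it takes over 59 s, if anything falls off the work surface, if the arm or the gripper's body presses on something with over 40 N, if the wrist force passes 120 N, or if a joint passes its speed limit or range.

### The arm

A 6-joint arm with a two-finger parallel gripper is mounted at the origin on the work surface. World frame = base frame: x ahead of the robot, y to its left, z up, the work surface at z = 0. Lengths are in m, angles in rad, forces in N, time in s.
With the tool pointing down it reaches from about 0.325 to 0.9 m from the base axis. Payload 3.5 kg.
Tool frame: the origin (TCP) lies midway between the tips of the shut fingers; the grasp point (between the pads) lies 19 mm behind it; y points along the fingers, z is the direction in which the jaws open and shut, and the axes are right-handed (so a half turn about y gives the same grasp; the last joint's range is limited). The gripper opens to 85 mm and grips with 20 to 120 N. Pads are 22 mm wide; open, the fingers measure 114 mm over their backs; the gripper's body (76 mm by 85 mm) begins 54 mm behind the grasp point. The pads swing forward as they close: fully open they stand 13 mm farther back than shut.
Start: joints at [1.03, 0.276, -0.026, 1.268, 0, 1.467], TCP at [0.265, 0.566, 0.205] pointing down, gripper open.
Joint ranges: [-3.12, 3.12], [-0.85, 1.88], [-1.08, 1.24], [-1.95, 2.15], [-1.57, 1.53], [-3.14, 3.14]. Speed limits (rad/s): [2.57, 2.57, 3.14, 3.14, 3.14, 3.14].

### API

Orientations are given as a unit quaternion [w, x, y, z].
In Python, from cell import status, cams, arm gives the robot as it stands.
- The arm moves only by the tool step_arm, never from a script. Its argument "deltas" is a list that holds one entry, the list of rows, each a list of 4 numbers: the shift along the tool's x, y, z in mm, then the turn about the tool's y in degrees. In form: [[[dx, dy, dz, twist], ...]]. A call has 1 to 20 rows; each row is the pose to reach, as a shift and turn from the pose commanded when the call began, along the tool's axes at that moment; what a row does not reach only later rows make up. A row lasts 1/12 s, in which the tool goes at most 41.7 mm and 7.16 degrees, less where a joint would pass 70% of its speed; a pose out of reach is approached as far as the arm can. A call with a gripper value outside its range is refused whole. "jaw" is the finger opening in mm, from 0 to 85.4, set as the call begins (left out, the last holds). The fingers move at their own pace and stop on an object; "grip_force" is the grip in N (left out, the last holds). Time passes only in rows, so rows that repeat a pose let the fingers close. It gives the time, the measured TCP pose, the force and the opening at its end, in the units of the state.
- status.read_state(): the state, without advancing time (a new reading comes with each control period).
- cams.read_camera(name): name is "scene" or "top" or "wrist"; returns the picture (480x640x3 uint8, red, green, blue); there is no depth.
- cams.camera_model(name): a dict with "fx", "fy", "cx", "cy" (pixels), "k1" (the pictures are not rectified: a ray, as slopes to the right and down, at radius r is drawn at 1 + k1 r^2 times it, then the intrinsics apply), "R" (3x3) and "t" (3): a world point X has camera coordinates R X + t. Camera axes: x right, y down, z forward; pixel columns grow to the right and rows downward; lengths in m; the calibration is good to about 2 mm. A picture is of the moment at which its call begins: read the wrist's pose just before it. camera_model takes no time and is no camera call; for the wrist camera it gives the pose at the moment of the call.
- arm.finish_job(): hands the job in, once; it reports no verdict.
The state is a dict: "clock": time; "qpos": joint angles; "joint_velocities": joint speeds; "tau": joint torques, N m; "tool_pos": TCP position; "orientation": TCP orientation; "wrist_force": force on the tool from outside, world axes, zero at the start; "wrist_torque": the same for the moment, N m; "opening": finger opening in m.
Only numpy, scipy, OpenCV 4.12 (cv2) and the standard library are available. Lean on these libraries where they do the work, as an engineer would, in place of code of your own. Each camera call takes 0.05 s, during which the arm holds its last target. There are 200 camera calls.

## Working session

There is one attempt and no reset: what is moved stays moved. The work goes in short steps, Python scripts to look and compute and a tool call to move; the robot and the scene stay as the last step left them, time stands still between calls to the robot, and variables do not carry over. Pictures are saved under pics/ and viewed, about 8 in all and at most 12, crops included, and the job is handed in when it is done.

Besides the shell and the picture viewer there is one more tool, called after "Request:" in YAML: its name, and indented under it one key for each argument. step_arm: Moves the arm, as the interface text tells. Its arguments: {"type":"object","properties":{"deltas":{"type":"array","items":{"type":"array","items":{"type":"array","items":{"type":"number"}}}},"jaw":{"type":"number"},"grip_force":{"type":"number"}},"required":["deltas"]}

```bash
mkdir -p pics; ls
cat > h.py <<'E'
import numpy as np, cv2
from scipy.spatial.transform import Rotation as Ro
from cell import status, cams, arm
def snap(n,f,crop=None,s=1):
    m=cams.camera_model(n); im=np.asarray(cams.read_camera(n))
    np.save('pics/%s.npy'%f,im)
    o=im if crop is None else im[crop[1]:crop[3],crop[0]:crop[2]]
    cv2.imwrite('pics/%s.png'%f,cv2.resize(o,None,fx=s,fy=s,interpolation=cv2.INTER_CUBIC)[:,:,::-1]); return im,m
def ray(m,u,v):
    d=np.array([[m['k1'],0,0,0]],float)
    K=np.array([[m['fx'],0,m['cx']],[0,m['fy'],m['cy']],[0,0,1]])
    p=cv2.undistortPoints(np.array([[[u,v]]],float),K,np.array([m['k1'],0,0,0.])).ravel()
    R=np.array(m['R']);t=np.array(m['t']); return -R.T@t, R.T@np.array([p[0],p[1],1])
def onz(m,u,v,z):
    c,d=ray(m,u,v); return c+d*(z-c[2])/d[2]
def proj(m,X):
    p=np.array(m['R'])@np.array(X)+np.array(m['t']);x,y=p[:2]/p[2];k=1+m['k1']*(x*x+y*y)
    return np.array([m['fx']*x*k+m['cx'],m['fy']*y*k+m['cy']])
def st():
    s=status.read_state(); R=Ro.from_quat(np.array(s['orientation'])[[1,2,3,0]]).as_matrix()
    return s,np.array(s['tool_pos']),R
E
python3 - <<'E'
from h import *
a,m=snap('top','top0');b,m2=snap('scene','scene0')
print(m);print(m2)
s,p,R=st();print(s['clock'],p,R.round(3),s['opening'])
E
```

```text
pics
{'fx': 470.9715919231592, 'fy': 470.9715919231592, 'cx': 308.7541847442077, 'cy': 236.47529899077546, 'k1': -0.11440292281366019, 'R': array([[-0.026842  , -0.99963785,  0.00191778],
       [-0.98658503,  0.02618238, -0.1611349 ],
       [ 0.16102633, -0.00621724, -0.98693053]]), 't': array([0.07829116, 0.51301256, 0.97814491])}
{'fx': 444.82023737522724, 'fy': 444.82023737522724, 'cx': 310.5935314277538, 'cy': 237.51068186560732, 'k1': -0.018297569353135767, 'R': array([[-0.28949669,  0.95715944, -0.00612089],
       [ 0.81905828,  0.24440822, -0.51904542],
       [-0.49531323, -0.1552753 , -0.85472474]]), 't': array([ 0.08074963, -0.39705273,  1.17021624])}
0.1 [0.26458534 0.56540814 0.20356763] [[ 0.906 -0.001  0.424]
 [-0.424 -0.002  0.906]
 [-0.    -1.    -0.002]] 0.0858767039208922
```

View pics/top0.png

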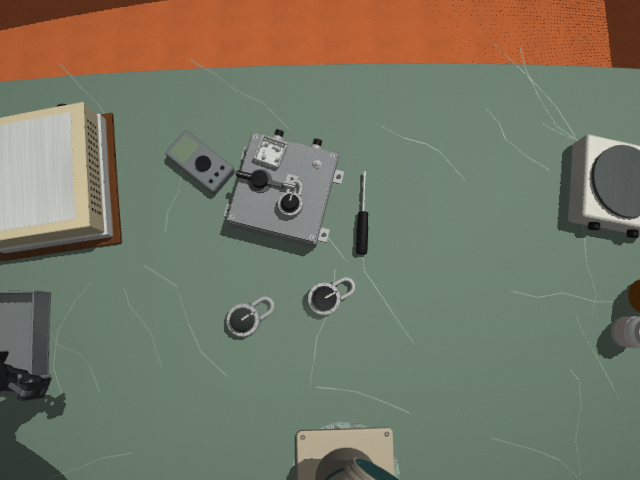

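View pics/scene0.png

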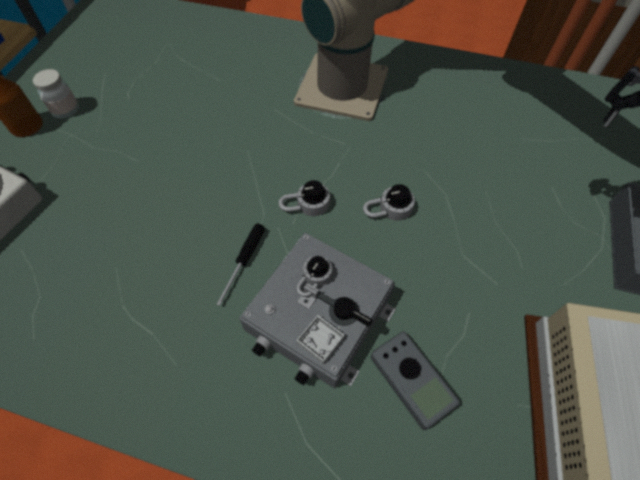

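The top view shows the isolator's cover with corners near (253,135), (338,153), (318,242) and (229,222). The tin is at (270,151), the lever hub at (260,179) and the hooked lock's dial at (290,203). The two bigger look-alikes lie on the bench at (240,320) and (323,298).

Run:
```python
from h import *
m=cams.camera_model('top')
for uv in [(253,135),(338,153),(318,242),(229,222)]: print(uv,onz(m,*uv,.07).round(4))
L=onz(m,290,203,.07+.04); print('dial',L, 'hub',onz(m,260,179,.094),'line',onz(m,298,190,.082))
w=cams.camera_model('wrist'); s,p,R=st()
c=-np.array(w['R']).T@np.array(w['t']); print('cam in tool',R.T@(c-p),'cam axes in tool cols', (R.T@np.array(w['R']).T).round(3),w['fx'])
b=cv2.cvtColor(np.load('pics/top0.npy')[110:260,200:380],cv2.COLOR_RGB2BGR)
cv2.imwrite('pics/c0.png',cv2.resize(b,None,fx=4,fy=4,interpolation=cv2.INTER_CUBIC))
```

```text
(253, 135) [0.7392 0.1811 0.07  ]
(338, 153) [ 0.6926 -0.0038  0.07  ]
(318, 242) [0.498  0.0457 0.07  ]
(229, 222) [0.5459 0.233  0.07  ]
dial [0.57402882 0.10144248 0.11      ] hub [0.63131191 0.16395712 0.094     ] line [0.60845325 0.08488605 0.082     ]
cam in tool [-0.07436164 -0.17040233 -0.00079554] cam axes in tool cols [[ 0.     0.956  0.294]
 [-0.001 -0.294  0.956]
 [ 1.    -0.     0.001]] 398.0307242247353
```

View pics/c0.png

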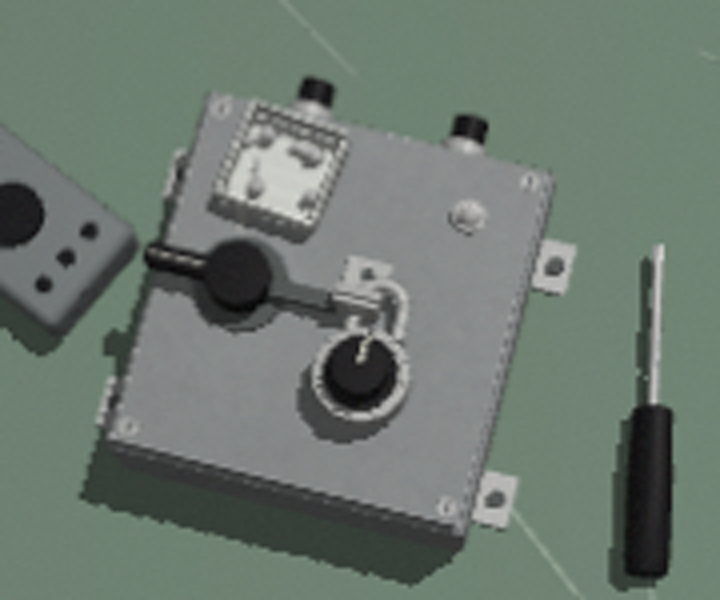

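The crop shows the lock hooked in the eyes, its bow pointing up and to the right, and the white line roughly towards the bow. The isolator's yaw is about -0.253 rad and the dial is near (0.574, 0.101). I'll move the wrist camera over the lock.

Request:
step_arm:
  deltas:
    - [[25,-6,-16,-1],[55,-12,-36,-2],[90,-20,-58,-4],[125,-28,-81,-6],[160,-36,-104,-8],[195,-36,-127,-10],[230,-36,-149,-10.5],[265,-36,-172,-10.5],[300,-36,-195,-10.5],[335,-36,-217,-10.5],[370,-36,-240,-10.5],[405,-36,-263,-10.5],[430,-36,-279,-10.5],[446,-36,-290,-10.5],[453,-36,-294,-10.5],[453,-36,-294,-10.5],[453,-36,-294,-10.5],[453,-36,-294,-10.5]]
  jaw: 85

```text
clock: 1.6
tool_pos: [0.5497, 0.1089, 0.2404]
orientation: [0.702, -0.701, 0.09, -0.089]
wrist_force: [-0.3, -0.7, -0.3]
opening: 0.0856
```

Run:
```python
from h import *
a,m=snap('wrist','w1')
s,p,R=st();print(s['clock'],p,R.round(3),s['qpos'],s['wrist_force'])
```

```text
1.65 [0.54968425 0.10904687 0.24050722] [[ 0.968 -0.001  0.25 ]
 [-0.25   0.     0.968]
 [-0.001 -1.     0.   ]] [ 8.02487533e-02  1.45582541e-01 -1.13230979e-01  1.31266561e+00
  4.14573547e-04  3.32931102e-01] [ 0.1215779   0.23715829 -0.71333645]
```

View pics/w1.png

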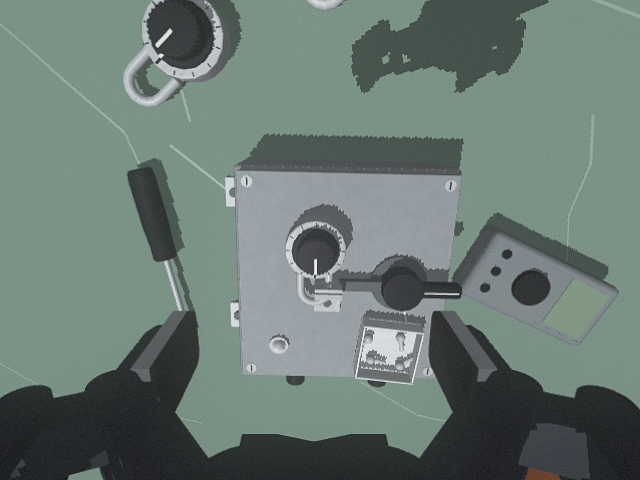

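The wrist view shows the lock's dial at (318,250) with the white line pointing down towards the bow at (316,268). The eyes are near (328,292), the hub at (403,289) and the tin at (388,350). I'll zoom in on the same frame for the angle and position.

Run:
```python
from h import *
im=np.load('pics/w1.npy');m=cams.camera_model('wrist')
g=cv2.cvtColor(im,cv2.COLOR_RGB2GRAY); x0,y0=270,200
c=g[y0:320,x0:370]
# black knob contour (top face z .112) and bright rim contour (z .094)
for nm,mask,z in [('dark',(c<60),.106),('bright',(c>150),.094)]:
    mask=cv2.morphologyEx(mask.astype(np.uint8),cv2.MORPH_OPEN,np.ones((2,2)))
    cs,_=cv2.findContours(mask,cv2.RETR_EXTERNAL,cv2.CHAIN_APPROX_NONE)
    for k in sorted(cs,key=cv2.contourArea)[-3:]:
        if cv2.contourArea(k)>30:
            r=cv2.minEnclosingCircle(k);print(nm,cv2.contourArea(k),r[0][0]+x0,r[0][1]+y0,r[1],onz(m,r[0][0]+x0,r[0][1]+y0,z).round(4))
for uv in [(237,170),(461,171),(442,377),(243,375)]: print(uv,onz(m,*uv,.07).round(4))
print('hub',onz(m,403,289,.094))
cv2.imwrite('pics/c1.png',cv2.resize(im[205:315,260:400,::-1],None,fx=5.4,fy=5.4,interpolation=cv2.INTER_CUBIC))
```

```text
dark 234.5 320.5 246.5 19.039531707763672 [0.5739 0.108  0.106 ]
bright 10409.5 319.5 259.5 77.39842224121094 [0.5887 0.1036 0.094 ]
(237, 170) [0.5014 0.0539 0.07  ]
(461, 171) [0.5499 0.2378 0.07  ]
(442, 377) [0.7485 0.1897 0.07  ]
(243, 375) [ 0.6965 -0.002   0.07  ]
hub [0.63300709 0.16687606 0.094     ]
```

View pics/c1.png

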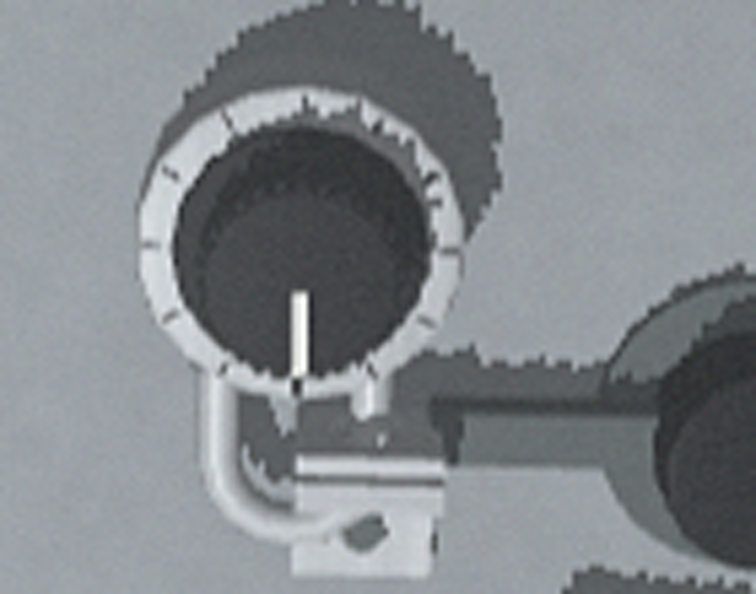

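The zoomed crop shows the white line at crop (300,292)-(297,380), ending on the broad index mark at (297,385), so the dial starts at about 0. The case rim spans x 137-463 and y 87-397.

Run:
```python
from h import *
m=cams.camera_model('wrist')
f=lambda x,y,z:onz(m,x/5.4+260-.4,y/5.4+205-.4,z)
C=f(300,242,.094); print('rimC',C)
l,r=f(150,244,.094),f(449,251,.094);print('ticks mid',(l+r)/2,np.linalg.norm(r-l)); d=r-l;print('lock yaw',np.arctan2(d[1],d[0])-np.pi/2)
i=f(297,385,.094);d=i-(l+r)/2;print('index',i,np.linalg.norm(d),np.arctan2(d[1],d[0]))
print('eye plane edge left/right',f(295,460,.094),f(445,460,.094))
s,p,R=st()
for n,X in [('C',C),('mid',(l+r)/2)]: print(n,(R.T@(X-p)*1000).round(1))
t=cams.camera_model('top');print('top proj',proj(t,[*C[:2],.094]))
```

```text
rimC [0.57909545 0.10230994 0.094     ]
ticks mid [0.57995061 0.10202352 0.094     ] 0.0464735747456357
lock yaw -0.277748969628141
index [0.60208682 0.09591093 0.094     ] 0.022964659179150644 -0.26942138878147764
eye plane edge left/right [0.61451502 0.09238088 0.094     ] [0.62053476 0.11565391 0.094     ]
C [ 30.3 146.5   0.8]
mid [ 31.2 146.5   0.7]
top proj [289.82131818 202.41522461]
```

Dial starts at 0. I'll first centre the lock under the tool with a light grip with the jaws along its x, then regrip along y and dial.

Request:
step_arm:
  deltas:
    - [[6,10,0,-7],[12,20,0.7,-14],[18,30,0.7,-21],[24,40,0.7,-28],[30,50,0.7,-35],[31,60,0.7,-42],[31,70,0.7,-49],[31,80,0.7,-56],[31,88,0.7,-63],[31,94,0.7,-70],[31,98,0.7,-77],[31,100,0.7,-84],[31,110,0.7,-88.8],[31,120,0.7,-88.8],[31,130,0.7,-88.8],[31,138,0.7,-88.8],[31,142,0.7,-88.8],[31,142,0.7,-88.8],[31,142,0.7,-88.8],[31,142,0.7,-88.8]]
  jaw: 55
  grip_force: 20

```text
clock: 3.32
tool_pos: [0.5812, 0.1006, 0.099]
orientation: [-0.564, 0.564, 0.427, -0.426]
wrist_force: [-0.1, -0.0, 0.8]
opening: 0.0551
```

Request:
step_arm:
  deltas:
    - [[0,0,0,0],[0,0,0,0],[0,0,0,0],[0,0,0,0],[0,0,0,0],[0,0,0,0],[0,0,0,0],[0,0,0,0]]
  jaw: 20
  grip_force: 20

```text
clock: 3.98
tool_pos: [0.5808, 0.1006, 0.0986]
orientation: [0.564, -0.564, -0.427, 0.427]
wrist_force: [0.2, 0.3, 0.3]
opening: 0.0197
```

Run:
```python
from h import *
a,m=snap('wrist','w2')
s,p,R=st();print(s['clock'],p,R.round(3),s['qpos'],s['wrist_force'],s['opening'])
```

```text
4.0333 [0.58073862 0.10059788 0.09859255] [[ 0.272 -0.    -0.962]
 [ 0.962 -0.     0.272]
 [-0.    -1.     0.   ]] [ 6.18670787e-02  2.89223998e-01 -2.43390583e-01  1.03828667e+00
 -8.40214123e-07 -1.23341189e+00] [ 0.08019542  0.35171338 -0.39646694] 0.01994464461389021
```

View pics/w2.png

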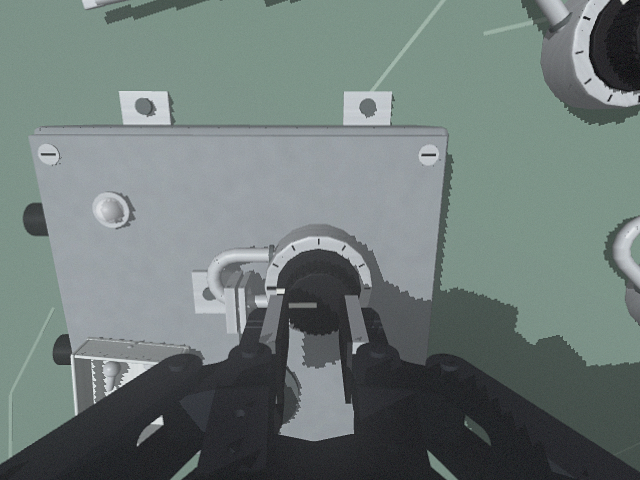

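The picture shows the jaws about the dial, with tips near (278,300) and (352,300), but the opening reads 20 mm, below the 30 mm knob. I'll check this by projection.

Run:
```python
from h import *
im=np.load('pics/w2.npy');m=cams.camera_model('wrist')
s,p,R=st(); print(s['opening'],s['wrist_torque'],s['tau'])
for z in (-15,-10,0,10,15):
  for y in (0,-5,-19): print((0,y,z),proj(m,p+R@np.array([0,y,z])/1000).round(0))
for x in (-11,11):
  for z in (-10,-15,10,15): print((x,-3,z),proj(m,p+R@np.array([x,-3,z])/1000).round(0))
C=np.array([.5795,.102])
for z in (.094,.097,.112):
  print(z,proj(m,[*C,z]).round(0),proj(m,[C[0]+.015,C[1],z]).round(0),proj(m,[C[0]-.015,C[1],z]).round(0))
cv2.imwrite('pics/c2.png',cv2.resize(im[215:375,220:420,::-1],None,fx=4,fy=4,interpolation=cv2.INTER_CUBIC))
```

```text
0.01994464461389021 [ 0.01646748 -0.03924908  0.0019827 ] [-4.78309856e-03 -4.25759411e+01  2.69001961e+01  4.78262282e-04
 -3.46776196e-04  5.07803702e-05]
(0, 0, -15) [282. 289.]
(0, -5, -15) [281. 293.]
(0, -19, -15) [279. 307.]
(0, 0, -10) [293. 289.]
(0, -5, -10) [292. 293.]
(0, -19, -10) [291. 307.]
(0, 0, 0) [315. 289.]
(0, -5, 0) [315. 293.]
(0, -19, 0) [315. 307.]
(0, 0, 10) [336. 289.]
(0, -5, 10) [337. 293.]
(0, -19, 10) [338. 307.]
(0, 0, 15) [347. 289.]
(0, -5, 15) [348. 293.]
(0, -19, 15) [350. 307.]
(-11, -3, -10) [292. 269.]
(-11, -3, -15) [281. 269.]
(-11, -3, 10) [337. 269.]
(-11, -3, 15) [348. 269.]
(11, -3, -10) [293. 313.]
(11, -3, -15) [282. 313.]
(11, -3, 10) [336. 313.]
(11, -3, 15) [347. 313.]
0.094 [318. 287.] [288. 295.] [348. 279.]
0.097 [318. 289.] [287. 297.] [349. 281.]
0.112 [318. 304.] [285. 312.] [352. 295.]
```

View pics/c2.png

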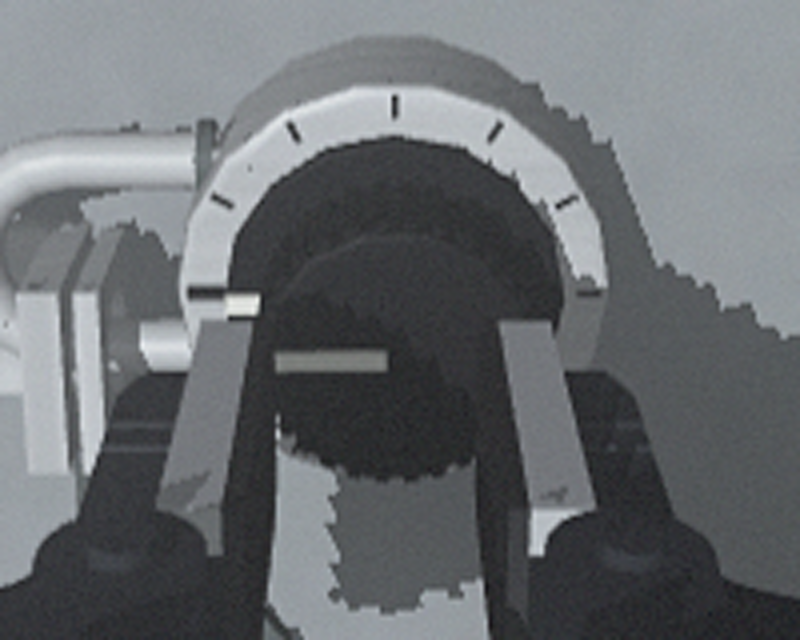

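Request:
step_arm:
  deltas:
    - [[0,0,0,0],[0,0,0,0],[0,0,0,0],[0,0,0,0],[0,0,0,0]]
  jaw: 5

```text
clock: 4.45
tool_pos: [0.5808, 0.1006, 0.0986]
orientation: [-0.564, 0.564, 0.427, -0.427]
wrist_force: [0.3, -0.6, 0.1]
opening: 0.0052
```

Run:
```python
from h import *
a,m=snap('wrist','w3',(220,200,420,360),4)
a2,m2=snap('scene','s3')
s,p,R=st();print(s['clock'],s['opening'],proj(m2,p))
u,v=proj(m2,p).astype(int)
A=cv2.resize(a[200:360,220:420],None,fx=3,fy=3,interpolation=cv2.INTER_CUBIC);B=cv2.resize(a2[v-90:v+30,u-25:u+25],(200,480),interpolation=cv2.INTER_CUBIC)
cv2.imwrite('pics/c3.png',np.hstack([A,B])[:,:,::-1])
```

```text
4.55 0.0049010074835523915 [315.3206028  267.08920382]
```

View pics/c3.png

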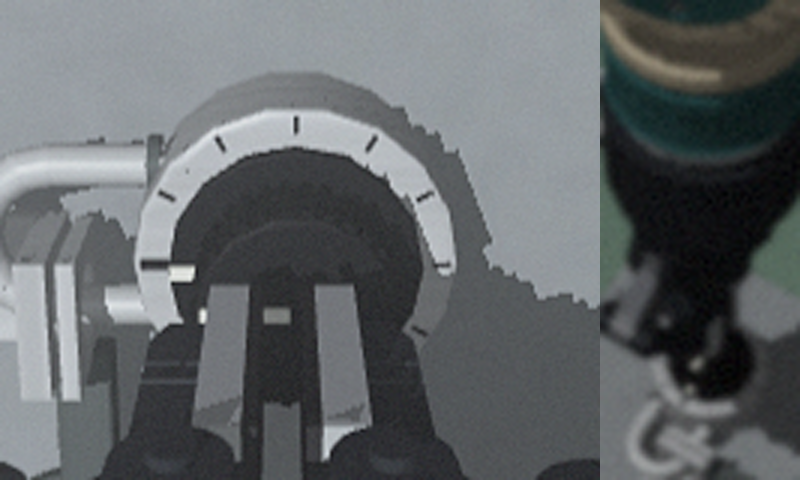

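The fingers closed above the knob's top: the pads are seen in front of the dial, with tip row about 295. The tips sit higher than I assumed, so I'll feel for the knob's top with the closed fingers.

Request:
step_arm:
  deltas:
    - [[0,1,0,0],[0,2,0,0],[0,3,0,0],[0,3,0,0]]

```text
clock: 4.88
tool_pos: [0.5805, 0.1006, 0.0953]
orientation: [0.564, -0.564, -0.426, 0.427]
wrist_force: [0.4, -0.0, -0.4]
opening: 0.0049
```

Request:
step_arm:
  deltas:
    - [[0,1,0,0],[0,2,0,0],[0,3,0,0],[0,3,0,0]]

```text
clock: 5.22
tool_pos: [0.5806, 0.1006, 0.0923]
orientation: [0.564, -0.564, -0.426, 0.427]
wrist_force: [-0.2, -0.4, 0.9]
opening: 0.0048
```

Request:
step_arm:
  deltas:
    - [[0,1,0,0],[0,2,0,0],[0,3,0,0],[0,3,0,0]]

```text
clock: 5.55
tool_pos: [0.5806, 0.1006, 0.0893]
orientation: [0.564, -0.564, -0.426, 0.427]
wrist_force: [-0.1, 0.1, -0.2]
opening: 0.0051
```

Request:
step_arm:
  deltas:
    - [[0,1,0,0],[0,2,0,0],[0,2,0,0]]

```text
clock: 5.8
tool_pos: [0.5806, 0.1006, 0.0874]
orientation: [0.564, -0.564, -0.426, 0.427]
wrist_force: [-0.3, -0.7, -0.7]
opening: 0.0051
```

Request:
step_arm:
  deltas:
    - [[0,1,0,0],[0,2,0,0],[0,2,0,0]]

```text
clock: 6.05
tool_pos: [0.5809, 0.1006, 0.0856]
orientation: [-0.564, 0.564, 0.427, -0.427]
wrist_force: [1.0, 1.2, -0.1]
opening: 0.005
```

Request:
step_arm:
  deltas:
    - [[0,1,0,0],[0,2,0,0],[0,2,0,0]]

```text
clock: 6.3
tool_pos: [0.5811, 0.1006, 0.0855]
orientation: [-0.564, 0.564, 0.427, -0.426]
wrist_force: [-3.4, -0.1, 10.1]
opening: 0.005
```

Request:
step_arm:
  deltas:
    - [[0,1,0,0],[0,2,0,0],[0,2,0,0]]

```text
clock: 6.55
tool_pos: [0.5812, 0.1006, 0.0854]
orientation: [-0.564, 0.564, 0.427, -0.426]
wrist_force: [-6.6, -1.3, 18.9]
opening: 0.0048
```

Run:
```python
from h import *
a,m=snap('wrist','w4')
a2,m2=snap('top','t4')
s,p,R=st();print(s['clock'],s['opening'],p,s['wrist_force'],proj(m2,p))
A=cv2.resize(a[200:360,220:420],None,fx=3,fy=3,interpolation=cv2.INTER_CUBIC)
cv2.imwrite('pics/c4.png',A[:,:,::-1])
```

```text
6.65 0.004758763456198352 [0.5812087  0.10060486 0.08539109] [-6.75908368 -0.93450167 19.87626077] [290.76866492 202.3660141 ]
```

View pics/c4.png

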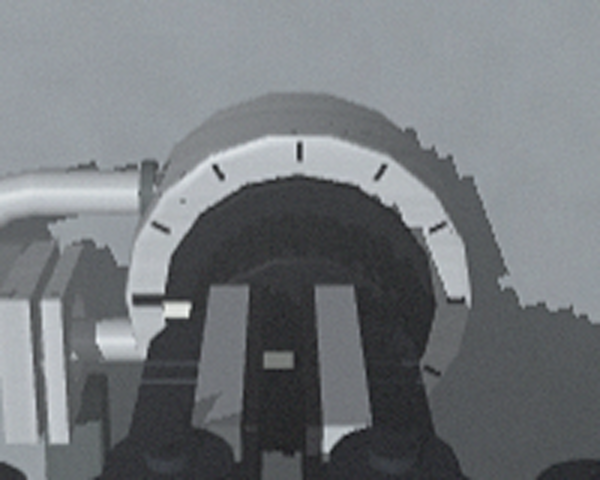

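Contact with the knob's top (z 0.112) came at TCP z 0.0855, so the nearly shut tips really sit about 26.5 mm behind the reported TCP. The wrist picture agrees: tips at row 295 correspond to 27 mm. I'll correct the heights by that, then rise, open and descend around the knob.

Request:
step_arm:
  deltas:
    - [[0,-8,0,0],[0,-20,0,0],[0,-24,0,0]]

```text
clock: 6.9
tool_pos: [0.5819, 0.1007, 0.1074]
orientation: [-0.563, 0.564, 0.427, -0.426]
wrist_force: [0.7, 0.2, 1.0]
opening: 0.0048
```

Request:
step_arm:
  deltas:
    - [[0,0,0,0],[0,0,0,0],[0,0,0,0],[0,0,0,0],[0,0,0,0],[0,10,0,0],[0,20,0,0],[0,28,0,0],[0,32,0,0],[0,35.5,0,0],[0,35.5,0,0]]
  jaw: 55

```text
clock: 7.82
tool_pos: [0.5798, 0.1005, 0.0687]
orientation: [0.564, -0.563, -0.426, 0.427]
wrist_force: [0.1, -0.2, -0.1]
opening: 0.0549
```

Request:
step_arm:
  deltas:
    - [[0,0,0,0],[0,0,0,0],[0,0,0,0],[0,0,0,0],[0,0,0,0],[0,0,0,0],[0,0,0,0]]
  jaw: 10
  grip_force: 20

```text
clock: 8.4
tool_pos: [0.5807, 0.1008, 0.0706]
orientation: [0.564, -0.564, -0.427, 0.427]
wrist_force: [-3.5, 0.4, 4.7]
opening: 0.029
```

Now it's on the knob (opening 29 mm). I'll open, turn 90°, and regrip to centre in y.

Request:
step_arm:
  deltas:
    - [[0,-0.5,0,0],[0,-1,0,0],[0,-1,0,0],[0,-1,0,0],[0,-1,0,7],[0,-1,0,14],[0,-1,0,21],[0,-1,0,28],[0,-1,0,35],[0,-1,0,42],[0,-1,0,49],[0,-1,0,56],[0,-1,0,63],[0,-1,0,70],[0,-1,0,77],[0,-1,0,84],[0,-1,0,90],[0,-1,0,90],[0,-1,0,90]]
  jaw: 45

```text
clock: 9.98
tool_pos: [0.5809, 0.1005, 0.071]
orientation: [-0.701, 0.701, -0.096, 0.096]
wrist_force: [-0.7, 0.5, 0.5]
opening: 0.0452
```

Request:
step_arm:
  deltas:
    - [[0,0,0,0],[0,0,0,0],[0,0,0,0],[0,0,0,0],[0,0,0,0],[0,0,0,0],[0,0,0,0]]
  jaw: 10
  grip_force: 30

```text
clock: 10.57
tool_pos: [0.5811, 0.1009, 0.0714]
orientation: [0.701, -0.7, 0.097, -0.097]
wrist_force: [0.4, 2.3, 3.1]
opening: 0.0288
```

Run:
```python
from h import *
a,m=snap('wrist','w5')
s,p,R=st();print(s['clock'],s['opening'],p,R.round(3),s['wrist_force'],s['wrist_torque'],s['qpos'])
A=a[150:330,210:430]
cv2.imwrite('pics/c5.png',cv2.resize(A,None,fx=3,fy=3,interpolation=cv2.INTER_CUBIC)[:,:,::-1])
```

```text
10.6167 0.028317674610439443 [0.58106863 0.10093273 0.07137345] [[ 0.962  0.001  0.272]
 [-0.272  0.001  0.962]
 [ 0.    -1.     0.001]] [0.213707   2.74019308 3.30898074] [0.48030581 0.03543203 0.01634993] [ 6.20538995e-02  3.15076194e-01 -2.71929061e-01  9.83157049e-01
  6.41793690e-04  3.37200036e-01]
```

View pics/c5.png

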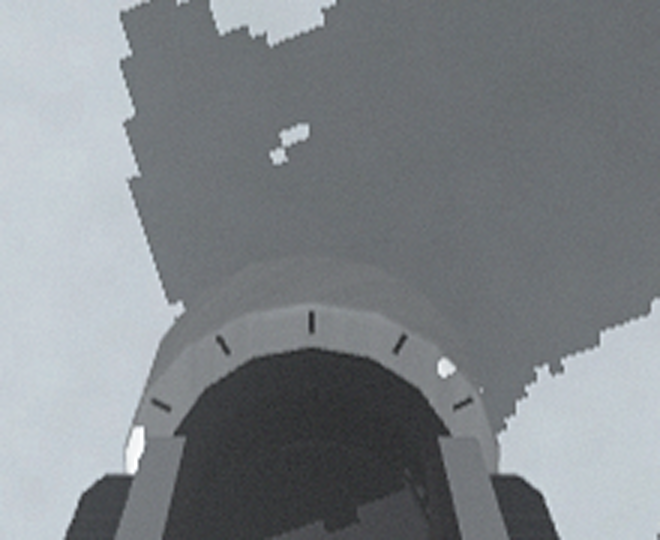

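The jaws hold the knob (pads at both sides, reading 28-29 mm), and the ticks show the case is still aligned. Now I'll dial clockwise to the third click.

Request:
step_arm:
  deltas:
    - [[0,-0.5,0,5],[0,-0.5,0,11],[0,-0.5,0,18],[0,-0.5,0,25],[0,-0.5,0,32],[0,-0.5,0,39],[0,-0.5,0,46],[0,-0.5,0,53],[0,-0.5,0,60],[0,-0.5,0,67],[0,-0.5,0,74],[0,-0.5,0,80],[0,-0.5,0,86],[0,-0.5,0,90],[0,-0.5,0,92],[0,-0.5,0,92],[0,-0.5,0,92]]

```text
clock: 12.03
tool_pos: [0.5805, 0.1002, 0.0714]
orientation: [-0.417, 0.417, -0.571, 0.571]
wrist_force: [-0.7, 0.4, 1.3]
opening: 0.0288
```

Request:
step_arm:
  deltas:
    - [[0,0,0,0],[0,0,0,0],[0,0,0,0],[0,0,0,0],[0,0,0,0]]
  jaw: 45

```text
clock: 12.45
tool_pos: [0.5807, 0.1005, 0.0715]
orientation: [-0.417, 0.417, -0.571, 0.571]
wrist_force: [-0.0, 0.7, 0.6]
opening: 0.045
```

Run:
```python
from h import *
a,m=snap('wrist','w6')
s,p,R=st();print(s['clock'],s['opening'],p,R.round(3),s['wrist_force'],s['qpos'][5])
A=a[180:360,210:430]
cv2.imwrite('pics/c6.png',cv2.resize(A,None,fx=3,fy=3,interpolation=cv2.INTER_CUBIC)[:,:,::-1])
```

```text
12.5 0.04488768808103684 [0.5807821  0.10054156 0.07158082] [[-0.305 -0.     0.952]
 [-0.952 -0.    -0.305]
 [ 0.    -1.     0.   ]] [-0.23446152  0.01074452  0.49985456] 1.9429101764376897
```

View pics/c6.png

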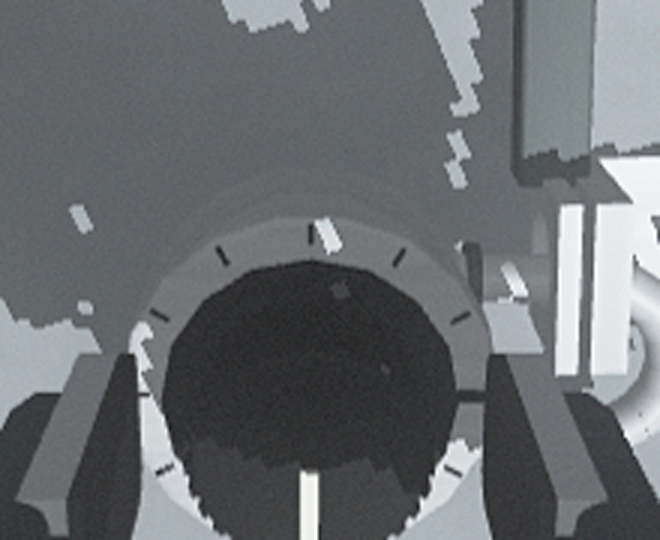

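The picture shows the index at (470,397) on the right and the white line pointing straight down at (310,470-540). That is 90° clockwise of the index, so the dial is at 1.571. Regrip and turn back anticlockwise by 120° plus play.

Request:
step_arm:
  deltas:
    - [[0,0,0,0],[0,0,0,0],[0,0,0,0],[0,0,0,0],[0,0,0,0],[0,0,0,0]]
  jaw: 10
  grip_force: 30

```text
clock: 13.0
tool_pos: [0.5806, 0.1006, 0.0718]
orientation: [0.417, -0.417, 0.571, -0.571]
wrist_force: [-1.6, -0.1, 3.6]
opening: 0.0281
```

Request:
step_arm:
  deltas:
    - [[0,0,0,-5],[0,0,0,-11],[0,0,0,-18],[0,0,0,-25],[0,0,0,-32],[0,0,0,-39],[0,0,0,-46],[0,0,0,-53],[0,0,0,-60],[0,0,0,-67],[0,0,0,-74],[0,0,0,-81],[0,0,0,-88],[0,0,0,-95],[0,0,0,-102],[0,0,0,-109],[0,0,0,-115],[0,0,0,-120],[0,0,0,-123],[0,0,0,-123]]

```text
clock: 14.67
tool_pos: [0.5811, 0.1002, 0.0718]
orientation: [-0.701, 0.701, 0.094, -0.094]
wrist_force: [-1.0, -1.1, 2.3]
opening: 0.0287
```

Request:
step_arm:
  deltas:
    - [[0,0,0,0],[0,0,0,0]]

```text
clock: 14.83
tool_pos: [0.5811, 0.1002, 0.0718]
orientation: [-0.701, 0.701, 0.093, -0.093]
wrist_force: [-0.6, -1.0, 2.6]
opening: 0.0286
```

Request:
step_arm:
  deltas:
    - [[0,0,0,0],[0,0,0,0],[0,0,0,0],[0,0,0,0],[0,-10,0,0],[0,-25,0,0],[0,-40,0,7],[0,-50,0,14],[0,-50,0,21],[0,-50,0,28],[0,-50,0,31],[0,-50,0,31],[0,-50,0,31]]
  jaw: 72

```text
clock: 15.92
tool_pos: [0.581, 0.1007, 0.1222]
orientation: [0.701, -0.7, 0.096, -0.097]
wrist_force: [0.3, 0.8, -0.6]
opening: 0.072
```

Run:
```python
from h import *
a,m=snap('wrist','w7')
s,p,R=st();print(s['clock'],s['opening'],p,R.round(3),s['wrist_force'],s['qpos'][5])
A=a[180:380,210:430]
cv2.imwrite('pics/c7.png',cv2.resize(A,None,fx=3,fy=3,interpolation=cv2.INTER_CUBIC)[:,:,::-1])
```

```text
15.9667 0.07196766874625024 [0.5809395  0.10065691 0.12205373] [[ 0.963  0.     0.271]
 [-0.271  0.     0.963]
 [ 0.    -1.     0.   ]] [-0.58345569  0.66900985  0.29527421] 0.33591894640014275
```

View pics/c7.png

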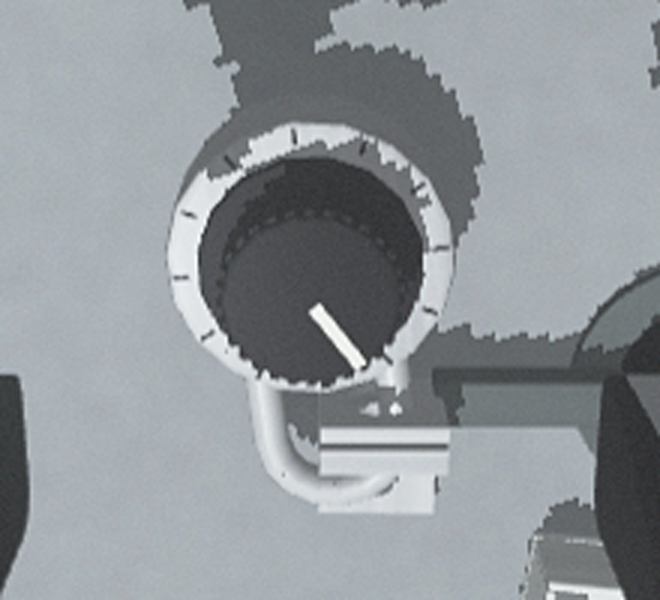

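The picture shows the white line pointing at the tick at (388,358), one click anticlockwise of the broad index mark, as wanted. The case has turned about 6.6° anticlockwise in its play, its centre near crop (310,263). I'll work out the centre for the case grip.

Run:
```python
from h import *
m=cams.camera_model('wrist'); s,p,R=st()
f=lambda x,y,z:onz(m,x/3+210-.33,y/3+180-.33,z)
l,r=f(181,278,.094),f(440,248,.094);C=(l+r)/2;d=r-l
print(C,np.linalg.norm(d),'yaw',np.arctan2(d[1],d[0])-np.pi/2,'tool',(R.T@(C-p)*1000).round(1))
print('eye',[(R.T@(f(u,430,.094)-p)*1000).round(1) for u in (320,450)])
```

```text
[0.58181808 0.09942306 0.094     ] 0.04631227270765725 yaw -0.1514435059300483 tool [ 1.2 28.1 -1. ]
eye [array([34.3, 28.1,  0.9]), array([34.3, 28.1, 25. ])]
```

Request:
step_arm:
  deltas:
    - [[1,10,-0.5,-3],[1,25,-0.5,-6.5],[1,40,-0.5,-6.5],[1,55,-0.5,-6.5],[1,65,-0.5,-6.5],[1,72,-0.5,-6.5],[1,77,-0.5,-6.5],[1,81,-0.5,-6.5],[1,81,-0.5,-6.5],[1,81,-0.5,-6.5]]

```text
clock: 16.8
tool_pos: [0.582, 0.0999, 0.041]
orientation: [0.705, -0.705, 0.057, -0.057]
wrist_force: [-0.2, 0.5, 1.6]
opening: 0.0721
```

Request:
step_arm:
  deltas:
    - [[0,0,0,0],[0,0,0,0],[0,0,0,0],[0,0,0,0],[0,0,0,0],[0,0,0,0],[0,0,0,0],[0,0,0,0]]
  jaw: 40
  grip_force: 70

```text
clock: 17.47
tool_pos: [0.5826, 0.1001, 0.0419]
orientation: [0.705, -0.705, 0.056, -0.058]
wrist_force: [-0.6, 0.8, 6.1]
opening: 0.0498
```

Request:
step_arm:
  deltas:
    - [[0,-1,0,1],[0,-1.5,0,2],[0,-1.5,0,3],[0,-1.5,0,4],[0,-1.5,0,5],[0,-1.5,0,6],[0,-1.5,0,6.5],[0,-1.5,0,6.5],[0,-1.5,0,6.5]]

```text
clock: 18.22
tool_pos: [0.5813, 0.1, 0.0419]
orientation: [0.7, -0.7, 0.097, -0.097]
wrist_force: [-0.9, 1.4, -0.1]
opening: 0.0497
```

Request:
step_arm:
  deltas:
    - [[-2,0,0,0],[-4,0,0,0],[-6,0,0,0],[-8,0,0,0],[-10,0,0,0],[-12,0,0,0],[-12,0,0,0]]

```text
clock: 18.8
tool_pos: [0.5714, 0.103, 0.0423]
orientation: [0.7, -0.7, 0.096, -0.098]
wrist_force: [4.7, -0.2, -4.5]
opening: 0.0502
```

Request:
step_arm:
  deltas:
    - [[-2,0,0,0],[-4,0,0,0],[-6,0,0,0],[-6,0,0,0]]

```text
clock: 19.13
tool_pos: [0.5653, 0.1047, 0.0423]
orientation: [0.7, -0.7, 0.096, -0.098]
wrist_force: [4.3, 0.8, -4.8]
opening: 0.0499
```

Request:
step_arm:
  deltas:
    - [[-2,0,0,0],[-4,0,0,0],[-6,0,0,0],[-6,0,0,0]]

```text
clock: 19.47
tool_pos: [0.5592, 0.1063, 0.0423]
orientation: [0.7, -0.7, 0.097, -0.098]
wrist_force: [4.1, -0.3, -5.0]
opening: 0.0503
```

Request:
step_arm:
  deltas:
    - [[-1,0,0,0],[-2,0,0,0],[-3,0,0,0],[-3,0,0,0]]

```text
clock: 19.8
tool_pos: [0.5564, 0.1071, 0.0423]
orientation: [0.7, -0.7, 0.097, -0.098]
wrist_force: [5.0, -0.3, -4.8]
opening: 0.0502
```

Request:
step_arm:
  deltas:
    - [[-1,0,0,0],[-2,0,0,0],[-2,0,0,0]]

```text
clock: 20.05
tool_pos: [0.5558, 0.1077, 0.0427]
orientation: [0.701, -0.7, 0.096, -0.098]
wrist_force: [7.8, 0.0, -5.7]
opening: 0.0499
```

Request:
step_arm:
  deltas:
    - [[-1,0,0,0],[-2,0,0,0],[-2,0,0,0]]

```text
clock: 20.3
tool_pos: [0.5556, 0.1079, 0.0431]
orientation: [0.7, -0.7, 0.095, -0.1]
wrist_force: [9.9, -1.1, -6.9]
opening: 0.0499
```

Request:
step_arm:
  deltas:
    - [[-2,0,0,0],[-4,0,0,0],[-4,0,0,0]]

```text
clock: 20.55
tool_pos: [0.5555, 0.1083, 0.0439]
orientation: [-0.7, 0.7, -0.093, 0.102]
wrist_force: [16.3, -2.6, -10.1]
opening: 0.0498
```

Request:
step_arm:
  deltas:
    - [[8,0,0,0],[12,0,0,0],[18,0,0,0],[24,0,0,0],[30,0,0,0],[34,0,0,0],[34,0,0,0]]

```text
clock: 21.13
tool_pos: [0.5809, 0.0998, 0.0419]
orientation: [-0.7, 0.701, -0.097, 0.097]
wrist_force: [-1.1, -0.5, 1.4]
opening: 0.05
```

Run:
```python
from h import *
a,m=snap('wrist','w8')
s,p,R=st();print(s['clock'],s['opening'],p,R.round(3),s['wrist_force'],s['qpos'][5])
A=a[180:420,180:460]
cv2.imwrite('pics/c8.png',cv2.resize(A,None,fx=2.8,fy=2.5,interpolation=cv2.INTER_CUBIC)[:,:,::-1])
```

```text
21.1833 0.04990408507859218 [0.58096431 0.0997466  0.04194152] [[ 0.962  0.     0.272]
 [-0.272 -0.001  0.962]
 [ 0.    -1.    -0.001]] [-0.84582891 -0.5005606  -0.64821802] 0.33660639312223595
```

Firm stop at the drawn end (16 N with no further travel). Now I'll move on to touch the nearer eye.

Request:
step_arm:
  deltas:
    - [[2,0,0,0],[4,0,0,0],[6,0,0,0],[6,0,0,0]]

```text
clock: 21.52
tool_pos: [0.5869, 0.0983, 0.0419]
orientation: [-0.7, 0.7, -0.097, 0.097]
wrist_force: [-1.8, 0.5, 0.9]
opening: 0.0501
```

Request:
step_arm:
  deltas:
    - [[1,0,0,0],[2,0,0,0],[2,0,0,0]]

```text
clock: 21.77
tool_pos: [0.5886, 0.0979, 0.0419]
orientation: [-0.7, 0.7, -0.097, 0.097]
wrist_force: [-1.3, -0.6, -0.9]
opening: 0.05
```

Request:
step_arm:
  deltas:
    - [[1,0,0,0],[1,0,0,0]]

```text
clock: 21.93
tool_pos: [0.5886, 0.0979, 0.0419]
orientation: [0.7, -0.7, 0.098, -0.097]
wrist_force: [-3.6, 0.7, 0.3]
opening: 0.0497
```

Request:
step_arm:
  deltas:
    - [[1,0,0,0],[1,0,0,0]]

```text
clock: 22.1
tool_pos: [0.5886, 0.0978, 0.0419]
orientation: [0.701, -0.7, 0.098, -0.096]
wrist_force: [-6.8, 1.5, 3.2]
opening: 0.05
```

The case touches the nearer eye at 34.4 mm. Back off a little and lift.

Request:
step_arm:
  deltas:
    - [[-2.5,0,0,0],[-3,-1,0,0],[-3,-4,0,0],[-3,-8,0,0],[-3,-10,0,0],[-3,-10,0,0]]

```text
clock: 22.6
tool_pos: [0.5885, 0.0981, 0.053]
orientation: [0.7, -0.7, 0.096, -0.098]
wrist_force: [-0.1, -0.4, -4.3]
opening: 0.05
```

Request:
step_arm:
  deltas:
    - [[0,-3,0,0],[0,-8,0,0],[0,-14,0,0],[0,-20,0,0],[0,-20,0,0]]

```text
clock: 23.02
tool_pos: [0.5889, 0.0983, 0.0741]
orientation: [0.701, -0.7, 0.096, -0.098]
wrist_force: [0.8, 0.8, -4.1]
opening: 0.0499
```

The load reads 4.1 N, the free weight of the lock. Lift it to 10 cm clear.

Request:
step_arm:
  deltas:
    - [[0,-4,0,0],[0,-10,0,0],[0,-18,0,0],[0,-26,0,0],[0,-34,0,0],[0,-42,0,0],[0,-50,0,0],[0,-57,0,0],[0,-63,0,0],[0,-67,0,0],[0,-68,0,0],[0,-68,0,0],[0,-68,0,0],[0,-68,0,0],[0,-68,0,0],[0,-68,0,0]]

```text
clock: 24.35
tool_pos: [0.5871, 0.0982, 0.1396]
orientation: [-0.7, 0.7, -0.097, 0.097]
wrist_force: [0.6, 0.7, -3.9]
opening: 0.0498
```

Run:
```python
from h import *
a,m=snap('wrist','w9');b,mb=snap('scene','s9')
s,p,R=st();print(s['clock'],s['opening'],p,R.round(3),s['wrist_force'],s['wrist_torque'])
A=cv2.resize(a[200:440,160:480],(480,360),interpolation=cv2.INTER_CUBIC)
u,v=proj(mb,[.6,.1,.15]).astype(int)
B=cv2.resize(b[v-90:v+90,u-80:u+80],(320,360),interpolation=cv2.INTER_CUBIC)
cv2.imwrite('pics/c9.png',np.hstack([A,B])[:,:,::-1])
```

```text
24.45 0.049639715921185774 [0.58718474 0.09819404 0.1398199 ] [[ 0.962 -0.001  0.272]
 [-0.272 -0.     0.962]
 [-0.001 -1.    -0.   ]] [ 0.35469666 -0.78153041 -4.30649131] [0.02505627 0.00271442 0.00722221]
```

No more pictures can be viewed, so I'll check numerically. The lock should be unchanged in the wrist view since the level grip on the cover, and the lever and tin unmoved in the top view.

Run:
```python
from h import *
g=lambda n:cv2.cvtColor(np.load('pics/%s.npy'%n),cv2.COLOR_RGB2GRAY)
def mt(A,B,x0,y0,x1,y1,e=12):
    r=cv2.matchTemplate(B[max(0,y0-e):y1+e,x0-e:x1+e],A[y0:y1,x0:x1],cv2.TM_CCOEFF_NORMED);_,v,_,l=cv2.minMaxLoc(r)
    return round(v,3),(l[0]-e,l[1]-e)
m=cams.camera_model('wrist');s,p,R=st()
# lock features in tool frame: case underside 28.1+... above TCP
base=p.copy(); 
def L(x,y,z): return proj(m,base+R@np.array([x,-(.0281+z),y]))
for n,q in dict(index=(.0225,0,.024),rearrim=(-.0225,0,.024),knobtop=(0,0,.042),bow_open=(.074,0,.012),bow_shut=(.052,0,.012),toe=(.039,.0125,.012),farleg=(.05,-.0125,.0155)).items(): print(n,L(*q).round(0))
A,B=g('w8'),g('w9')
for n,q in dict(rear=(-.0225,0,.024),knob=(-.008,0,.042),bow=(.074,0,.012),leg=(.05,-.0125,.0155)).items():
    u,v=L(*q).astype(int); print(n,mt(A,B,u-16,v-12,u+16,v+12))
b,mt_=snap('top','t9'); T,B=g('top0'),g('t9')
for n,(u,v) in dict(tin=(270,151),leverend=(243,175),tester=(200,160),driver=(362,230),lockA=(240,320),lockB=(323,298)).items(): print(n,mt(T,B,u-14,v-14,u+14,v+14,8))
s2,p2,_=st();print(p2,np.abs(s2['joint_velocities']).max())
```

```text
index [316. 404.]
rearrim [316. 287.]
knobtop [316. 382.]
bow_open [315. 487.]
bow_shut [315. 445.]
toe [347. 418.]
farleg [284. 448.]
rear (0.987, (0, 0))
knob (0.288, (7, 12))
bow (0.263, (10, -10))
leg (0.93, (-4, -1))
tin (0.156, (-7, 7))
leverend (-0.114, (-5, 5))
tester (0.999, (0, 0))
driver (0.973, (0, -1))
lockA (-0.119, (8, -8))
lockB (0.25, (-5, 5))
[0.58726171 0.0982071  0.13990424] 0.0019980800585734978
```

Run:
```python
from h import *
g=lambda n:cv2.cvtColor(np.load('pics/%s.npy'%n),cv2.COLOR_RGB2GRAY)
def mt(A,B,x0,y0,x1,y1,e=8):
    r=cv2.matchTemplate(B[y0-e:y1+e,x0-e:x1+e],A[y0:y1,x0:x1],cv2.TM_CCOEFF_NORMED);_,v,_,l=cv2.minMaxLoc(r)
    return round(v,3),(l[0]-e,l[1]-e)
A,B=g('scene0'),g('s9')
for n,(u,v) in dict(tin=(322,340),leverend=(360,317),hub=(344,308),tester=(410,370),driver=(245,255),lockA=(398,198),lockB=(312,195)).items(): print(n,mt(A,B,u-14,v-14,u+14,v+14))
# bow length seen in scene: bright pixels near open-bow prediction
m=cams.camera_model('scene');s,p,R=st()
im=np.load('pics/s9.npy').astype(int).mean(2)
L=lambda x,y,z: proj(m,p+R@np.array([x,-(.0281+z),y]))
for x in (.040,.050,.060,.066,.070,.0725,.075,.080,.086):
    for y in (0,-.0125):
        u,v=L(x,y,.0155).round().astype(int); print(x,y,(u,v),im[v,u].round(),end=' | ')
    print()
```

```text
tin (0.996, (0, 0))
leverend (0.996, (0, 0))
hub (0.969, (0, 0))
tester (0.995, (0, 0))
driver (0.995, (0, 0))
lockA (0.997, (0, 0))
lockB (0.289, (8, -6))
0.04 0 (np.int64(299), np.int64(264)) 117.0 | 0.04 -0.0125 (np.int64(292), np.int64(261)) 149.0 | 
0.05 0 (np.int64(295), np.int64(269)) 120.0 | 0.05 -0.0125 (np.int64(289), np.int64(265)) 146.0 | 
0.06 0 (np.int64(292), np.int64(274)) 116.0 | 0.06 -0.0125 (np.int64(285), np.int64(270)) 147.0 | 
0.066 0 (np.int64(290), np.int64(277)) 117.0 | 0.066 -0.0125 (np.int64(283), np.int64(273)) 139.0 | 
0.07 0 (np.int64(288), np.int64(279)) 126.0 | 0.07 -0.0125 (np.int64(281), np.int64(275)) 122.0 | 
0.0725 0 (np.int64(287), np.int64(280)) 159.0 | 0.0725 -0.0125 (np.int64(280), np.int64(276)) 119.0 | 
0.075 0 (np.int64(286), np.int64(282)) 138.0 | 0.075 -0.0125 (np.int64(280), np.int64(278)) 119.0 | 
0.08 0 (np.int64(284), np.int64(284)) 119.0 | 0.08 -0.0125 (np.int64(278), np.int64(280)) 122.0 | 
0.086 0 (np.int64(282), np.int64(287)) 115.0 | 0.086 -0.0125 (np.int64(275), np.int64(283)) 119.0 |
```

The bow shows at about 73.5 mm from the lock's axis (74 expected when fully open), and the lever and surroundings haven't moved. Handing in.

```bash
python3 -c "
from h import *
s,p,R=st();print(s['clock'],p,np.abs(s['joint_velocities']).max()); print(arm.finish_job())"
```

```text
24.5 [0.58726171 0.0982071  0.13990424] 0.0019980800585734978
the job is handed in; nothing more can be done
None
```

The padlock is off the isolator and held up open, level and dial upwards. Its underside is about 98 mm above the cover. I handed the job in at 24.5 s.

I dialled from the index mark to +90° clockwise, then back to the first click short of the mark; pictures confirmed both settings. I then gripped the case, drew the shackle until it stopped firmly, moved the lock up against the nearer eye and lifted it off freely.

**Last checks:**
- **Shackle:** the bow showed at about 73.5 mm from the lock's axis; 74 mm is fully open.
- **Grip:** the lock did not shift in the gripper during the lift, the load reads about 4 N, and the arm was still.
- **Surroundings:** the lever, tin, tester, screwdriver and one look-alike lock matched their starting positions exactly in the scene view.

**What disagreed or could not be checked:**
- **Fingertips:** they sat about 27 mm behind the reported TCP. I found this by touching the top of the knob (about 19 N) and corrected the heights for it.
- **Finger opening:** it read 1 to 2 mm too small.
- **Top view:** the arm hid most of the isolator, so only the tester and screwdriver could be matched there at the end, the screwdriver to within 1 pixel.
- **Second look-alike:** the arm hid it in both views, so I did not confirm it at the end; the arm's moves did not go near it.
- **Final pose:** I had used all 12 picture views, so I checked it by numbers only.

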